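# Load the tool carrier and hold it up level

## Robot

A 6-joint arm with a two-finger parallel gripper is mounted at the origin on a cart in front of the work surface, level with it; the furniture and walls round the work are solid. World frame = base frame: x ahead of the robot, y to its left, z up, the work surface at z = 0. Lengths are in m, angles in degrees, forces in N, time in s.
With the tool pointing down it reaches from about 0.375 to 0.9 m from the base axis. Payload 3.1 kg.
Tool frame: the origin (TCP) lies between the finger pads; the fingertips stand 22 mm ahead of it and the grasp point (between the pads) lies 3 mm ahead of it; y points along the fingers, x is the direction in which the jaws open and shut, and the axes are right-handed (so a half turn about y gives the same grasp; the last joint's range is limited). The gripper opens to 87 mm and grips with 3 to 60 N. Pads are 19 mm wide; open, the fingers measure 117 mm over their backs; the gripper's body (75 mm by 190 mm) begins 51 mm behind the grasp point.
Start: joints at [-86.488, 30.224, 82.088, -0, 67.689, -10.227], TCP at [0.148, -0.607, 0.245] pointing down, gripper open.
Joint ranges: [-176.69, 176.69], [-43.24, 126.21], [12.49, 139.97], [-82, 262], [0, 151.66], [-163.58, 163.58]. Speed limits (degrees/s): [159.86, 159.86, 180, 180, 180, 180].

## Interface

Orientations are given as a 3x3 rotation matrix whose columns are the frame's x, y, z axes.
In Python, from rig import bot, imaging, workorder gives the robot as it stands. The module is installed in compiled form; this text tells all that it offers.
- The arm moves only by the tool drive_tool, never from a script. Its argument "commands" is a list of rows, each an object of numbers: "dx", "dy", "dz": the shift along the tool's x, y, z normalised to -1 to 1, where 1 is 4 cm; "wx", "wy", "wz": the turn, a rotation vector about the tool's x, y, z normalised to -1 to 1, where 1 is pi/2 rad; "grip": the finger opening in mm, from 0 to 87. In form: [{"dx": .., "dy": .., "dz": .., "wx": .., "wy": .., "wz": .., "grip": ..}, ...]. A call has 1 to 8 rows; each row shifts and turns the commanded pose from where the row before left it, along the tool's axes as they then stand; what a row does not reach is not made up. A row lasts 1/8 s, in which the tool goes at most 62.5 mm and 10.7 degrees, less where a joint would pass 70% of its speed; a pose out of reach is approached as far as the arm can. A call with a number of a shift or a turn outside -1 to 1 is refused whole. A call with a gripper value outside its range is refused whole. The fingers move at their own pace and stop on an object; the grip force is fixed at half the most. Time passes only in rows, so rows that do not move let the fingers close. It gives the time, the measured TCP pose, the force and the opening at its end, in the units of the state.
- bot.read_state(): the state, without advancing time (a new reading comes with each control period).
- imaging.capture(name): name is "scene" or "top" or "wrist"; returns (picture, depth): 400x640x3 uint8, red, green, blue; 400x640 float32, m along the optical axis (not along the pixel's ray), 0 where there is no reading.
- imaging.get_calibration(name): a dict with "mtx" (3x3 intrinsics, pixels), "dist" ([k1, k2, p1, p2, k3] as OpenCV has them; the pictures are not rectified), "world_to_cam" (4x4, takes a point from world to camera coordinates). Camera axes: x right, y down, z forward; pixel columns grow to the right and rows downward; lengths in m; the calibration is good to about 2 mm. A picture is of the moment at which its call begins: read the wrist's pose just before it. get_calibration takes no time and is no camera call; for the wrist camera it gives the pose at the moment of the call.
- workorder.hand_in(): hands the job in, once; it reports no verdict.
The state is a dict: "time_s": time; "joint_positions": joint angles; "qvel": joint speeds; "tau": joint torques, N m; "position": TCP position; "tcp_rot": TCP orientation; "force": force on the tool from outside, world axes, zero at the start; "moment": the same for the moment, N m; "opening": opening from 0.0 (shut) to 1.0 (fully open).
Only numpy, scipy, OpenCV 4.12 (cv2) and the standard library are available. Lean on these libraries where they do the work, as an engineer would, in place of code of your own. Each camera call takes 0.05 s, during which the arm holds its last target. There are 200 camera calls.

## Task

Lay the short screwdriver that is loose on the plywood board flat in the empty side of the metal tool carrier, its handle towards the same end as the handle of the longer screwdriver already lying in the other side; lay it down, do not drop it, and let it go. Then take the carrier by its raised grip bar, lift it until it is about 12 cm clear of the board, level and with both screwdrivers still in their places, and finish holding it there still: do not put it down or let it go. Leave the bracket, the cap and the bolt on the board alone.

Things in the scene. Friction and masses are not known exactly. Their poses are not given: they have to be found in the camera images.
- carrier_grip (a point): Centre of the tool carrier's black grip bar: 18 mm wide (x), 20 mm high, 132 mm long (y), raised on two uprights over the middle line of the tray, 60 mm above its underside (bar's top at 70 mm). The carrier is loose on the board, a shallow aluminium tray 228 mm (x) by 196 mm (y), 0.25 to 0.42 kg empty. Axes are the tray's: x across the bar, y along it, z up.
- carrier_empty_lane (a point): Middle of the empty lane, on top of the tray's 3 mm floor, 78 mm to the -x side of the grip bar; axes as the tray's. The lane is about 100 mm wide (x) and 190 mm long (y), between the rim (15 mm high) and a stiffener under the bar (22 mm wide, top 11 mm above the underside). The longer screwdriver lies in the like lane on the +x side, handle to +y.
- board: Fixed plywood board 355 x 625 x 12 mm on which everything stands; its top is at z = 0.037. Origin under its centre.
- short_driver_handle (a point): The shorter screwdriver, all dark grey, 148 mm long, 0.12 kg, lying loose on the board. This point lies in the middle of its handle's thickness, 22 mm from the middle of its length towards the handle's end, about at its balance point and 14 mm above what it lies on; the handle is 98 mm long and 28 mm thick. Its y axis points along it to the handle's end.
- short_driver_tip (a point): Point of the short screwdriver's thin (6 mm) steel shaft, 95 mm from the handle point.
- short_driver_butt (a point): Free end of the short screwdriver's handle, 51 mm from the handle point.
- long_driver_tip (a point): Point of the shaft of the longer screwdriver (174 mm long, grey handle with blue stripes 30 mm thick, 0.12 kg), which lies loose in the carrier and stays there.
- long_driver_butt (a point): Free end of the longer screwdriver's handle, 172 mm from its tip.
- zinc_bracket: Bystander: small yellowish sheet bracket 63 x 43 x 36 mm standing on the board; origin under its centre.
- cream_cap: Bystander: round yellowed filler cap, 56 mm across, 28 mm high, on the board; origin under its centre.
- bolt_1: Bystander: bolt 29 mm long, 14 mm thick, on the board; origin under its centre.

How it is judged:
By the outcome, as a careful person would: the job done as asked, in the order asked, and still so for the second after the job is handed in, while the arm keeps its last pose, push and grip.
It also fails if it takes over 51 s, if anything falls off the work surface, if the arm or the gripper's body presses on something with over 40 N, if the wrist force passes 120 N, or if a joint passes its speed limit or range.

## Working session

There is one attempt and no reset: what is moved stays moved. The work goes in short steps, Python scripts to look and compute and a tool call to move; the robot and the scene stay as the last step left them, time stands still between calls to the robot, and variables do not carry over. Pictures are saved under pics/ and viewed, on a budget of 10 in all, crops included, one or two more only if the job needs it, and the job is handed in when it is done.

Besides the shell and the picture viewer there is one more tool, called after ">>>" as name(argument=value, ...) on one line, values as JSON. drive_tool: Moves the arm, as the interface text tells. Its arguments: {"type":"object","properties":{"commands":{"type":"array"}},"required":["commands"]}

```bash
mkdir -p pics; python3 - <<'E'
from rig import bot, imaging
import cv2, numpy as np
s=bot.read_state(); print({k:np.round(v,3).tolist() for k,v in s.items()})
for n in ("top","scene"):
    p,d=imaging.capture(n); c=imaging.get_calibration(n)
    cv2.imwrite(f"pics/{n}0.png",p[:,:,::-1]); np.savez(f"{n}0.npz",p=p,d=d,**c)
    print(n,np.round(c['mtx'],1).tolist(),np.round(c['world_to_cam'],3).tolist(),c['dist'],(d>0).mean())
E
```

```text
{'time_s': 0.0, 'joint_positions': [-86.488, 30.279, 82.157, -0.002, 67.69, -10.225], 'qvel': [-0.024, -0.017, 0.064, -0.022, 0.068, 0.056], 'tau': [-0.0, -44.004, -17.659, 0.063, 0.058, -0.0], 'position': [0.148, -0.606, 0.244], 'tcp_rot': [[0.237, -0.0, 0.971], [-0.971, 0.002, 0.237], [-0.002, -1.0, 0.0]], 'force': [0.525, 1.133, -0.031], 'moment': [0.066, 0.028, 0.034], 'opening': 0.999}
top [[365.1, 0.0, 323.4], [0.0, 365.1, 194.2], [0.0, 0.0, 1.0]] [[0.028, -1.0, -0.013, 0.107], [-0.994, -0.026, -0.108, 0.551], [0.108, 0.016, -0.994, 0.911], [0.0, 0.0, 0.0, 1.0]] [-0.06818024  0.          0.          0.          0.        ] 0.995953125
scene [[454.7, 0.0, 309.4], [0.0, 454.7, 196.2], [0.0, 0.0, 1.0]] [[-0.883, -0.47, -0.019, 0.515], [-0.288, 0.571, -0.769, 0.165], [0.372, -0.673, -0.639, 1.077], [0.0, 0.0, 0.0, 1.0]] [-0.09237422  0.          0.          0.          0.        ] 0.9813125
```

View pics/top0.png

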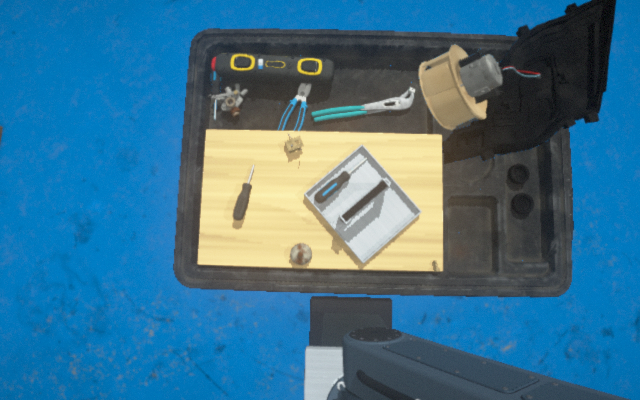

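View pics/scene0.png

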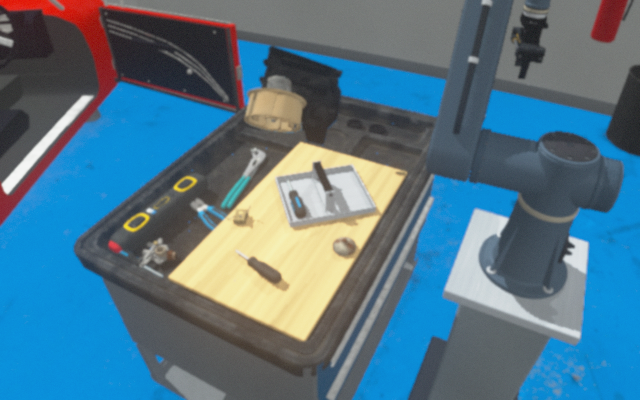

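The top view shows the short driver with its handle at about (241,209) and tip at (252,167). The carrier bar runs from (342,218) to (386,183). The long driver is on its upper-left side with its handle to the lower-left, so the empty lane is lower-right at about (385,228). The cap is at (301,254), the bracket at (293,146) and the bolt at (435,266).

```bash
cat > h.py <<'E'
import numpy as np, cv2
from rig import bot, imaging
def cloud(d,c):
    """world xyz for every pixel from depth"""
    h,w=d.shape; v,u=np.mgrid[:h,:w]
    r=cv2.undistortPoints(np.stack([u,v],-1).reshape(-1,1,2).astype(float),c['mtx'],c['dist']).reshape(h,w,2)
    P=np.concatenate([r*d[...,None],d[...,None]],-1); T=np.linalg.inv(c['world_to_cam'])
    return P@T[:3,:3].T+T[:3,3]
def plane(px,z,c):
    """pixels -> world on height z"""
    r=cv2.undistortPoints(np.array(px,float).reshape(-1,1,2),c['mtx'],c['dist']).reshape(-1,2)
    T=np.linalg.inv(c['world_to_cam']); D=np.c_[r,np.ones(len(r))]@T[:3,:3].T; o=T[:3,3]
    return o+D*((z-o[2])/D[:,2])[:,None]
def axis(P):
    """centre, direction, extents of xy points (min-area rect)"""
    (c,s,a)=cv2.minAreaRect((P[:,:2]*1000).astype(np.float32)); return np.round(c,1),np.round(s,1),round(a,1)
E
python3 - <<'E'
from h import *
f=np.load('top0.npz'); W=cloud(f['d'],f); p=f['p'].astype(int)
z=W[...,2]; print('board z',np.median(z[200:230,280:300]))
v,u=np.mgrid[:400,:640]
g=p.max(-1)
# bar
m=(z>0.037+0.055)&(z<.125)&(u>325)&(u<400)&(v>165)&(v<235); print('bar',m.sum(),axis(W[m]),W[m].mean(0),z[m].max())
# tray
m=(z>0.047)&(z<.125)&(u>295)&(u<428)&(v>140)&(v<270); print('tray',m.sum(),axis(W[m]),axis(W[m&(z<.06)]))
# short driver
m=(g<110)&(u>225)&(u<262)&(v>155)&(v<230)&(z>0.04); print('drv',m.sum(),axis(W[m]),W[m].mean(0),z[m].max())
print('px tip',plane([(252,167)],.04,f),'butt',plane([(237,220)],.05,f))
for n,q in dict(cap=(301,254),br=(293,146),bolt=(435,266)).items(): print(n,W[q[1],q[0]].round(3))
cv2.imwrite('pics/crop.png',cv2.resize(f['p'][130:280,190:450,::-1],None,fx=3,fy=3,interpolation=cv2.INTER_CUBIC))
E
```

```text
board z 0.0360818027822386
bar 475 (array([526.8,  22.1]), array([ 25.3, 146.1]), 42.1) [0.52704265 0.02258709 0.10561521] 0.11123313455811612
tray 1993 (array([532.6,  34.2]), array([309.5, 311.9]), 2.1) (array([532.6,  34.2]), array([309.5, 311.9]), 2.1)
drv 98 (array([520.3, 324.8]), array([21.7, 88.8]), 76.3) [0.5079258  0.32410695 0.05803667] 0.06509562777359035
px tip [[0.61311244 0.30799143 0.04      ]] butt [[0.47486492 0.33735674 0.05      ]]
cap [0.396 0.172 0.064]
br [0.669 0.203 0.05 ]
bolt [ 0.374 -0.163  0.045]
```

View pics/crop.png

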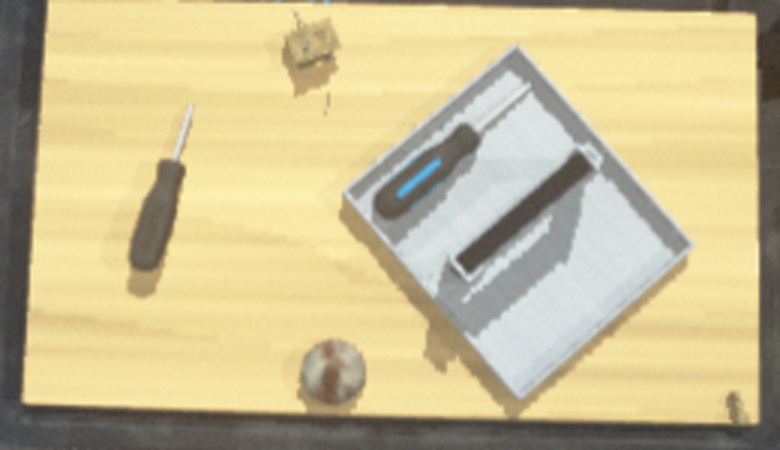

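The crop puts the short driver's tip at top-view (253.7,164.7) and butt at (237.7,220). Its handle point is therefore about (0.524,0.326), with the axis towards the handle at 167°. The bar centre is about (0.527,0.022), with carrier yaw about 42°. Sizes and heights match the data given. Setting out now.

>>> drive_tool(commands=[{"dx":-1,"dz":1,"grip":87},{"dx":-1,"dz":1,"grip":87},{"dx":-1,"dz":1,"grip":87},{"dx":-1,"dz":1,"grip":87},{"dx":-1,"dz":1,"grip":87},{"dx":-1,"dz":1,"grip":87},{"dx":-1,"dz":1,"grip":87},{"dx":-1,"dz":1,"grip":87}])

```text
schema error: expected keys dx, dy, dz, wx, wy, wz, grip
```

>>> drive_tool(commands=[{"dx":-1,"dz":0.55,"grip":87},{"dx":-1,"dz":0.55,"grip":87},{"dx":-1,"dz":0.55,"grip":87},{"dx":-1,"dz":0.55,"grip":87},{"dx":-1,"dz":0.55,"grip":87},{"dx":-1,"dz":0.55,"grip":87},{"dx":-1,"dz":0.55,"grip":87},{"dx":-1,"dz":0.55,"grip":87}])

```text
schema error: expected keys dx, dy, dz, wx, wy, wz, grip
```

>>> drive_tool(commands=[{"dx":-1,"dz":0.55,"grip":87},{"dx":-1,"dz":0.55,"grip":87},{"dx":-1,"dz":0.55,"grip":87},{"dx":-0.4,"dz":0.3,"grip":87},{"wy":0.1,"grip":87},{"wy":0.1,"grip":87},{"wy":0.1,"grip":87},{"grip":87}])

```text
schema error: expected keys dx, dy, dz, wx, wy, wz, grip
```

```bash
python3 - <<'E'
from h import *
s=bot.read_state(); print(s['time_s'],np.round(s['joint_positions'],1),np.round(s['position'],4),np.round(s['tcp_rot'],3).tolist(),np.round(s['force'],1))
c=imaging.get_calibration('wrist'); p,d=imaging.capture('wrist')
np.savez('w1.npz',p=p,d=d,**c); cv2.imwrite('pics/w1.png',p[:,:,::-1]); print(np.round(c['world_to_cam'],3).tolist())
E
```

```text
0.1 [-86.5  30.3  82.1  -0.   67.7 -10.2] [ 0.1484 -0.6065  0.2437] [[0.238, -0.0, 0.971], [-0.971, 0.002, 0.238], [-0.002, -1.0, 0.0]] [ 0.3 -0.6  0.3]
[[0.237, -0.972, -0.002, -0.623], [-0.941, -0.23, 0.25, -0.03], [-0.243, -0.057, -0.968, 0.39], [0.0, 0.0, 0.0, 1.0]]
```

View pics/w1.png

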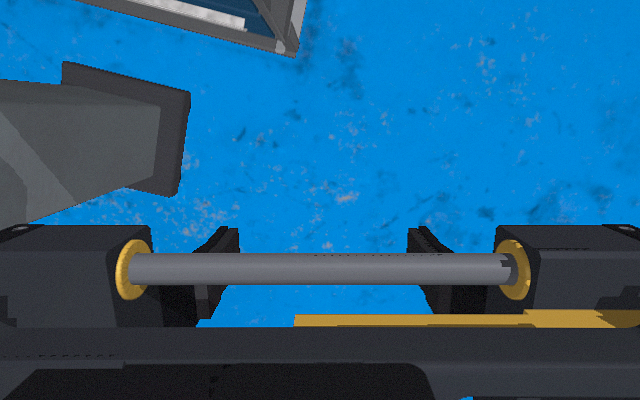

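All seven keys are required, so nothing has moved. The picture only shows the gripper, with its pads at about x 225 and 420, over the floor.

>>> drive_tool(commands=[{"dx":-1,"dy":0,"dz":1,"wx":0,"wy":0,"wz":0,"grip":87},{"dx":-1,"dy":0,"dz":1,"wx":0,"wy":0,"wz":0,"grip":87},{"dx":-1,"dy":0,"dz":1,"wx":0,"wy":0,"wz":0,"grip":87},{"dx":-1,"dy":0,"dz":1,"wx":0,"wy":0,"wz":0,"grip":87},{"dx":-1,"dy":0,"dz":1,"wx":0,"wy":0,"wz":0,"grip":87},{"dx":-1,"dy":0,"dz":1,"wx":0,"wy":0,"wz":0,"grip":87},{"dx":-1,"dy":0,"dz":1,"wx":0,"wy":0,"wz":0,"grip":87},{"dx":-1,"dy":0,"dz":1,"wx":0,"wy":0,"wz":0,"grip":87}])

```text
time_s: 1.15
position: [0.384, -0.2187, 0.2446]
tcp_rot: [[0.237, 0.0, 0.972], [-0.972, -0.0, 0.237], [0.0, -1.0, 0.0]]
force: [0.8, 0.3, 0.1]
opening: 1.003
```

Matches the prediction. Next comes the rest of the travel, then the turn.

>>> drive_tool(commands=[{"dx":-1,"dy":0,"dz":0.55,"wx":0,"wy":0,"wz":0,"grip":87},{"dx":-1,"dy":0,"dz":0.55,"wx":0,"wy":0,"wz":0,"grip":87},{"dx":-1,"dy":0,"dz":0.55,"wx":0,"wy":0,"wz":0,"grip":87},{"dx":-1,"dy":0,"dz":0.55,"wx":0,"wy":0,"wz":0,"grip":87},{"dx":-1,"dy":0,"dz":0.55,"wx":0,"wy":0,"wz":0,"grip":87},{"dx":-1,"dy":0,"dz":0.55,"wx":0,"wy":0,"wz":0,"grip":87},{"dx":-1,"dy":0,"dz":0.55,"wx":0,"wy":0,"wz":0,"grip":87},{"dx":-1,"dy":0,"dz":0.55,"wx":0,"wy":0,"wz":0,"grip":87}])

```text
time_s: 2.15
position: [0.4784, 0.1339, 0.2444]
tcp_rot: [[0.238, -0.0, 0.971], [-0.971, -0.0, 0.238], [0.0, -1.0, -0.0]]
force: [0.3, 0.3, 0.5]
opening: 0.994
```

>>> drive_tool(commands=[{"dx":-1,"dy":0,"dz":0.55,"wx":0,"wy":0,"wz":0,"grip":87},{"dx":-1,"dy":0,"dz":0.55,"wx":0,"wy":0,"wz":0,"grip":87},{"dx":-1,"dy":0,"dz":0.55,"wx":0,"wy":0,"wz":0,"grip":87},{"dx":-1,"dy":0,"dz":0.55,"wx":0,"wy":0,"wz":0,"grip":87},{"dx":0,"dy":0,"dz":0,"wx":0,"wy":0.1,"wz":0,"grip":87},{"dx":0,"dy":0,"dz":0,"wx":0,"wy":0.1,"wz":0,"grip":87},{"dx":0,"dy":0,"dz":0,"wx":0,"wy":0.1,"wz":0,"grip":87},{"dx":0,"dy":0,"dz":0,"wx":0,"wy":0,"wz":0,"grip":87}])

```text
time_s: 3.15
position: [0.5255, 0.3087, 0.2442]
tcp_rot: [[-0.227, -0.001, 0.974], [-0.974, -0.0, -0.227], [0.0, -1.0, -0.001]]
force: [-0.5, 0.3, -0.3]
opening: 0.999
```

```bash
python3 - <<'E'
from h import *
s=bot.read_state(); print(s['time_s'],np.round(s['joint_positions'],1),np.round(s['position'],4),np.round(s['tcp_rot'],3).tolist(),np.round(s['force'],1))
c=imaging.get_calibration('wrist'); p,d=imaging.capture('wrist')
np.savez('w1.npz',p=p,d=d,**c); cv2.imwrite('pics/w2.png',p[:,:,::-1])
E
```

```text
3.15 [ 19.9  29.1  84.4   0.   66.6 123.1] [0.5255 0.3087 0.2442] [[-0.227, -0.001, 0.974], [-0.974, -0.0, -0.227], [0.0, -1.0, -0.001]] [-0.5  0.3 -0.3]
```

View pics/w2.png

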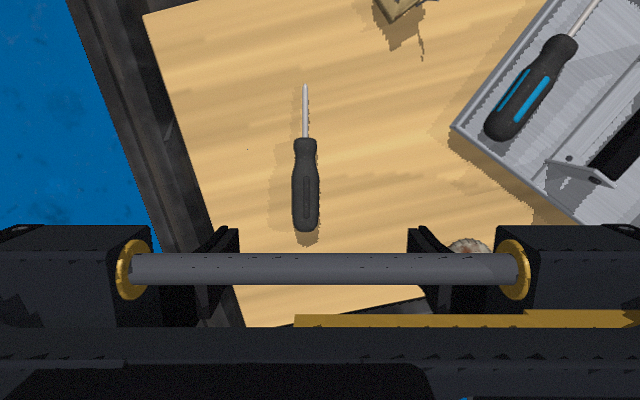

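The driver is upright in the image: tip (305,84), butt (306,231), handle edges at x 292 to 320. So the jaws are aligned with it.

```bash
python3 - <<'E'
from h import *
f=np.load('w1.npz'); W=cloud(f['d'],f); g=f['p'].max(-1); z=W[...,2]
tip=plane([(305,84)],.051,f)[0]; butt=plane([(306,231)],.049,f)[0]
v,u=np.mgrid[:400,:640]
m=(g<120)&(u>280)&(u<330)&(v>135)&(v<238)&(z>.045)
print('tip',tip,W[88,305],'butt',butt,'len',np.linalg.norm(tip-butt)); print('handle',m.sum(),axis(W[m]),z[m].max(),'board',np.median(W[100:200,220:260,2]))
y=(butt-tip)/np.linalg.norm(butt-tip); h=butt-.051*y; R=bot.read_state(); 
print('handle pt',h,'ang',np.degrees(np.arctan2(y[1],y[0]))); d=h-R['position']; d[2]=.063-R['position'][2]
print('tool-frame move /4cm',(R['tcp_rot'].T@d if hasattr(R['tcp_rot'],'T') else np.array(R['tcp_rot']).T@d)/.04)
E
```

```text
tip [0.61837212 0.3045393  0.051     ] [0.6152556  0.3056006  0.04558426] butt [0.47425159 0.33937333 0.049     ] len 0.14828396984959477
handle 2312 (array([536.9, 324.1]), array([ 28.8, 122.2]), 74.2) 0.38429245193699657 board 0.03704841076176829
handle pt [0.52381964 0.3273927  0.04968787] ang 166.41216657953885
tool-frame move /4cm [-0.44757945  4.53104335 -0.14550923]
```

Length measures 148.3 mm, board z 0.0370 and the angle agrees. Now I go down and grip.

>>> drive_tool(commands=[{"dx":-0.45,"dy":0.5,"dz":-0.15,"wx":0,"wy":0,"wz":0,"grip":70},{"dx":0,"dy":1,"dz":0,"wx":0,"wy":0,"wz":0,"grip":70},{"dx":0,"dy":1,"dz":0,"wx":0,"wy":0,"wz":0,"grip":70},{"dx":0,"dy":1,"dz":0,"wx":0,"wy":0,"wz":0,"grip":70},{"dx":0,"dy":0.6,"dz":0,"wx":0,"wy":0,"wz":0,"grip":70},{"dx":0,"dy":0.4,"dz":0,"wx":0,"wy":0,"wz":0,"grip":70},{"dx":0,"dy":0,"dz":0,"wx":0,"wy":0,"wz":0,"grip":70}])

```text
time_s: 4.08
position: [0.5229, 0.3278, 0.0628]
tcp_rot: [[-0.229, -0.003, 0.974], [-0.974, -0.001, -0.229], [0.002, -1.0, -0.003]]
force: [-0.4, 0.5, 0.4]
opening: 0.805
```

>>> drive_tool(commands=[{"dx":0,"dy":0,"dz":0,"wx":0,"wy":0,"wz":0,"grip":0},{"dx":0,"dy":0,"dz":0,"wx":0,"wy":0,"wz":0,"grip":0},{"dx":0,"dy":0,"dz":0,"wx":0,"wy":0,"wz":0,"grip":0},{"dx":0,"dy":0,"dz":0,"wx":0,"wy":0,"wz":0,"grip":0},{"dx":0,"dy":0,"dz":0,"wx":0,"wy":0,"wz":0,"grip":0},{"dx":0,"dy":0,"dz":0,"wx":0,"wy":0,"wz":0,"grip":0}])

```text
time_s: 4.82
position: [0.5242, 0.3277, 0.0648]
tcp_rot: [[-0.229, 0.0, 0.973], [-0.973, 0.0, -0.229], [-0.0, -1.0, 0.0]]
force: [-0.1, -0.5, 1.9]
opening: 0.306
```

Stopped at 26.6 mm on the handle. Lift it and carry it over.

>>> drive_tool(commands=[{"dx":0,"dy":-0.4,"dz":0,"wx":0,"wy":0,"wz":0,"grip":0},{"dx":0,"dy":-0.8,"dz":0,"wx":0,"wy":0,"wz":0,"grip":0},{"dx":0,"dy":-0.8,"dz":0,"wx":0,"wy":0,"wz":0,"grip":0},{"dx":0,"dy":-0.8,"dz":0,"wx":0,"wy":0,"wz":0,"grip":0},{"dx":0.4,"dy":-0.7,"dz":0,"wx":0,"wy":0,"wz":0,"grip":0},{"dx":0.8,"dy":0,"dz":0,"wx":0,"wy":0,"wz":0,"grip":0},{"dx":0.9,"dy":0,"dz":0,"wx":0,"wy":0,"wz":0,"grip":0},{"dx":0.9,"dy":0,"dz":0,"wx":0,"wy":0,"wz":0,"grip":0}])

```text
time_s: 5.82
position: [0.4961, 0.2099, 0.2055]
tcp_rot: [[-0.229, 0.001, 0.973], [-0.973, 0.0, -0.229], [-0.0, -1.0, 0.001]]
force: [0.3, 0.3, -1.7]
opening: 0.306
```

>>> drive_tool(commands=[{"dx":0.9,"dy":0,"dz":0,"wx":0,"wy":0,"wz":0,"grip":0},{"dx":0.9,"dy":0,"dz":0,"wx":0,"wy":0,"wz":0,"grip":0},{"dx":0.9,"dy":0,"dz":0.1,"wx":0,"wy":0,"wz":0,"grip":0},{"dx":0.9,"dy":0,"dz":0.2,"wx":0,"wy":0,"wz":0,"grip":0},{"dx":0.9,"dy":0,"dz":0.2,"wx":0,"wy":0,"wz":0,"grip":0},{"dx":0.6,"dy":0,"dz":0,"wx":0,"wy":0,"wz":0,"grip":0},{"dx":0.3,"dy":0,"dz":0,"wx":0,"wy":0.05,"wz":0,"grip":0},{"dx":0,"dy":0,"dz":0,"wx":0,"wy":0.08,"wz":0,"grip":0}])

```text
time_s: 6.82
position: [0.4663, -0.005, 0.2054]
tcp_rot: [[-0.427, 0.001, 0.904], [-0.904, -0.0, -0.427], [-0.0, -1.0, 0.001]]
force: [-0.3, 0.1, -1.4]
opening: 0.308
```

>>> drive_tool(commands=[{"dx":0,"dy":0,"dz":0,"wx":0,"wy":0.09,"wz":0,"grip":0},{"dx":0,"dy":0,"dz":0,"wx":0,"wy":0.09,"wz":0,"grip":0},{"dx":0,"dy":0,"dz":0,"wx":0,"wy":0.08,"wz":0,"grip":0},{"dx":0,"dy":0,"dz":0,"wx":0,"wy":0,"wz":0,"grip":0},{"dx":0,"dy":0,"dz":0,"wx":0,"wy":0,"wz":0,"grip":0}])

```text
time_s: 7.45
position: [0.4665, -0.004, 0.205]
tcp_rot: [[-0.746, 0.001, 0.666], [-0.666, -0.0, -0.746], [-0.0, -1.0, 0.001]]
force: [0.1, -0.1, -1.6]
opening: 0.306
```

```bash
python3 - <<'E'
from h import *
s=bot.read_state(); print(s['time_s'],np.round(s['joint_positions'],1),np.round(s['position'],4),np.round(s['tcp_rot'],3).tolist(),np.round(s['force'],1),s['opening'])
c=imaging.get_calibration('wrist'); p,d=imaging.capture('wrist')
np.savez('w3.npz',p=p,d=d,**c); cv2.imwrite('pics/w3.png',p[:,:,::-1])
E
```

```text
7.45 [-14.3  21.6 106.7  -0.   51.6 124. ] [ 0.4665 -0.004   0.205 ] [[-0.746, 0.001, 0.666], [-0.666, -0.0, -0.746], [-0.0, -1.0, 0.001]] [ 0.1 -0.1 -1.6] 0.30624818311498675
```

View pics/w3.png

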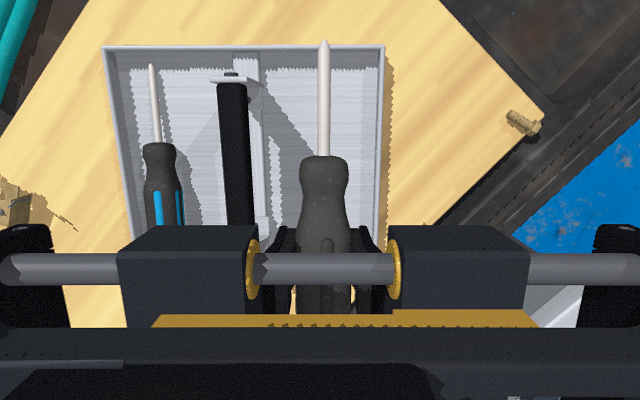

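The driver hangs level in the jaws: tip at (323,42), handle around x 300 to 348. The tray's far rim corners are at (105,47) and (383,46), and the bar's left and right edges at x 218 and 247 (row 84).

```bash
python3 - <<'E'
from h import *
f=np.load('w3.npz'); W=cloud(f['d'],f); s=bot.read_state(); R=np.array(s['tcp_rot']); pos=np.array(s['position'])
c=plane([(105,47),(383,46)],.052,f); print('corners',c,np.linalg.norm(c[1]-c[0]))
x=(c[0]-c[1])/np.linalg.norm(c[0]-c[1]); y=np.array([-x[1],x[0],0]); yaw=np.degrees(np.arctan2(x[1],x[0]))
cen=c.mean(0)+.098*y; print('yaw',yaw,'centre',cen,'tool yaw+180',np.degrees(np.arctan2(-R[1,0],-R[0,0])))
b=plane([(218,86),(247,86),(228,222),(253,222)],.107,f); print('bar edge pts in tray frame',((b-cen)@np.c_[x,y]).round(4).tolist())
z=W[...,2];v,u=np.mgrid[:400,:640]
m=(abs(z-.107)<.006)&(u>205)&(u<262)&(v>75)&(v<230); q=(W[m]-cen)@np.c_[x,y]; print('bar depth',m.sum(),q.min(0),q.max(0),np.median(q,0),np.median(z[m]))
t=plane([(323,42)],.19,f)[0]; print('held tip depth',W[46,323],W[140:180,323].mean(0), 'shaft',W[80:150:20,323].round(3).tolist())
# driver along held in tool frame
print('tip in tool',R.T@(W[46,323]-pos))
tgt=cen-.068*x+.014*y; d=tgt-pos; d[2]=.066-pos[2]; print('target',tgt,'move/4cm',R.T@d/.04)
lt=plane([(151,65)],.055,f)[0]; print('long tip tray',(lt-cen)@np.c_[x,y])
E
```

```text
corners [[ 0.67562742  0.02618626  0.052     ]
 [ 0.50858544 -0.12403238  0.052     ]] 0.22465232153942968
yaw 41.96462690753944 centre [0.5265766 0.0239456 0.052    ] tool yaw+180 41.72593100175568
bar edge pts in tray frame [[0.0073, -0.0642], [-0.0123, -0.0642], [0.0079, 0.0327], [-0.0108, 0.0328]]
bar depth 3905 [-0.01236718 -0.07112713] [0.01333886 0.03595012] [-0.00024238 -0.02308151] 0.10679303066280682
held tip depth [ 0.52961933 -0.07484028  0.18586976] [ 0.4972964  -0.03858849  0.19705112] shaft [[0.52, -0.064, 0.186], [0.514, -0.058, 0.188], [0.509, -0.051, 0.188], [0.503, -0.044, 0.188]]
tip in tool [9.75396776e-06 1.90287880e-02 9.49166255e-02]
target [ 0.46665327 -0.01111426  0.052     ] move/4cm [0.11547523 3.47162489 0.13509764]
long tip tray [ 0.07570918 -0.08398494]
```

Tray width, bar height and yaw all check: yaw 42.0°, tool aligned within 0.3°. Now lower into the lane, slowing near the floor.

>>> drive_tool(commands=[{"dx":0.12,"dy":0.3,"dz":0.13,"wx":0,"wy":0,"wz":0,"grip":0},{"dx":0,"dy":0.6,"dz":0,"wx":0,"wy":0,"wz":0,"grip":0},{"dx":0,"dy":0.7,"dz":0,"wx":0,"wy":0,"wz":0,"grip":0},{"dx":0,"dy":0.7,"dz":0,"wx":0,"wy":0,"wz":0,"grip":0},{"dx":0,"dy":0.5,"dz":0,"wx":0,"wy":0,"wz":0,"grip":0},{"dx":0,"dy":0.3,"dz":0,"wx":0,"wy":0,"wz":0,"grip":0},{"dx":0,"dy":0.05,"dz":0,"wx":0,"wy":0,"wz":0,"grip":0},{"dx":0,"dy":0,"dz":0,"wx":0,"wy":0,"wz":0,"grip":0}])

```text
time_s: 8.5
position: [0.4666, -0.0112, 0.0788]
tcp_rot: [[-0.747, 0.001, 0.664], [-0.664, -0.0, -0.747], [-0.0, -1.0, 0.001]]
force: [0.2, -0.2, -1.2]
opening: 0.305
```

>>> drive_tool(commands=[{"dx":0,"dy":0.03,"dz":0,"wx":0,"wy":0,"wz":0,"grip":0},{"dx":0,"dy":0.03,"dz":0,"wx":0,"wy":0,"wz":0,"grip":0},{"dx":0,"dy":0.03,"dz":0,"wx":0,"wy":0,"wz":0,"grip":0},{"dx":0,"dy":0,"dz":0,"wx":0,"wy":0,"wz":0,"grip":0}])

```text
time_s: 9.0
position: [0.4663, -0.0111, 0.075]
tcp_rot: [[-0.747, 0.0, 0.664], [-0.664, -0.0, -0.747], [-0.0, -1.0, 0.0]]
force: [0.4, 0.2, -1.0]
opening: 0.306
```

>>> drive_tool(commands=[{"dx":0,"dy":0.03,"dz":0,"wx":0,"wy":0,"wz":0,"grip":0},{"dx":0,"dy":0.03,"dz":0,"wx":0,"wy":0,"wz":0,"grip":0},{"dx":0,"dy":0,"dz":0,"wx":0,"wy":0,"wz":0,"grip":0}])

```text
time_s: 9.38
position: [0.4662, -0.0111, 0.0724]
tcp_rot: [[-0.747, -0.0, 0.664], [-0.664, 0.0, -0.747], [0.0, -1.0, -0.0]]
force: [0.2, 0.1, -0.5]
opening: 0.307
```

>>> drive_tool(commands=[{"dx":0,"dy":0.03,"dz":0,"wx":0,"wy":0,"wz":0,"grip":0},{"dx":0,"dy":0.03,"dz":0,"wx":0,"wy":0,"wz":0,"grip":0},{"dx":0,"dy":0,"dz":0,"wx":0,"wy":0,"wz":0,"grip":0}])

```text
time_s: 9.75
position: [0.4662, -0.0111, 0.07]
tcp_rot: [[-0.747, -0.0, 0.664], [-0.664, 0.0, -0.747], [0.0, -1.0, -0.0]]
force: [-0.4, -0.2, -1.4]
opening: 0.31
```

>>> drive_tool(commands=[{"dx":0,"dy":0.03,"dz":0,"wx":0,"wy":0,"wz":0,"grip":0},{"dx":0,"dy":0.02,"dz":0,"wx":0,"wy":0,"wz":0,"grip":0},{"dx":0,"dy":0,"dz":0,"wx":0,"wy":0,"wz":0,"grip":0}])

```text
time_s: 10.12
position: [0.4663, -0.0111, 0.0681]
tcp_rot: [[-0.747, -0.0, 0.664], [-0.664, 0.0, -0.747], [0.0, -1.0, -0.0]]
force: [-0.6, -0.2, -1.7]
opening: 0.303
```

>>> drive_tool(commands=[{"dx":0,"dy":0.02,"dz":0,"wx":0,"wy":0,"wz":0,"grip":0},{"dx":0,"dy":0,"dz":0,"wx":0,"wy":0,"wz":0,"grip":0}])

```text
time_s: 10.38
position: [0.4664, -0.0111, 0.0677]
tcp_rot: [[-0.747, 0.0, 0.664], [-0.664, -0.0, -0.747], [-0.0, -1.0, 0.0]]
force: [-0.9, 1.0, 3.8]
opening: 0.306
```

Contact: the force rose from -1.7 to +3.8 N at z 0.0677, the height expected. Open a little and back out straight up.

>>> drive_tool(commands=[{"dx":0,"dy":0,"dz":0,"wx":0,"wy":0,"wz":0,"grip":34},{"dx":0,"dy":0,"dz":0,"wx":0,"wy":0,"wz":0,"grip":41},{"dx":0,"dy":0,"dz":0,"wx":0,"wy":0,"wz":0,"grip":41},{"dx":0,"dy":0,"dz":0,"wx":0,"wy":0,"wz":0,"grip":41},{"dx":0,"dy":-0.3,"dz":0,"wx":0,"wy":0,"wz":0,"grip":41},{"dx":0,"dy":-0.5,"dz":0,"wx":0,"wy":0,"wz":0,"grip":41},{"dx":0,"dy":-0.8,"dz":0,"wx":0,"wy":0,"wz":0,"grip":60},{"dx":0,"dy":-0.9,"dz":0,"wx":0,"wy":0,"wz":0,"grip":60}])

```text
time_s: 11.38
position: [0.4659, -0.011, 0.1687]
tcp_rot: [[-0.747, -0.0, 0.664], [-0.664, 0.0, -0.747], [0.0, -1.0, -0.0]]
force: [-0.2, -1.0, 0.3]
opening: 0.617
```

>>> drive_tool(commands=[{"dx":0,"dy":-0.9,"dz":-0.5,"wx":0,"wy":0,"wz":0,"grip":60},{"dx":0,"dy":-0.5,"dz":-1,"wx":0,"wy":0,"wz":0,"grip":60},{"dx":0,"dy":0,"dz":-0.5,"wx":0,"wy":0,"wz":0,"grip":60},{"dx":0,"dy":0,"dz":0,"wx":0,"wy":0,"wz":0,"grip":60}])

```text
time_s: 11.88
position: [0.4118, 0.0495, 0.2231]
tcp_rot: [[-0.746, -0.001, 0.666], [-0.666, -0.0, -0.746], [0.001, -1.0, -0.001]]
force: [0.3, -0.2, 0.1]
opening: 0.686
```

```bash
python3 - <<'E'
from h import *
s=bot.read_state(); print(s['time_s'],np.round(s['joint_positions'],1),np.round(s['position'],4),np.round(s['tcp_rot'],3).tolist(),np.round(s['force'],1),s['opening'])
c=imaging.get_calibration('wrist'); p,d=imaging.capture('wrist')
np.savez('w4.npz',p=p,d=d,**c); cv2.imwrite('pics/w4.png',p[:,:,::-1])
E
```

```text
11.875 [ -8.7  16.1 112.2  -0.   51.7 129.6] [0.4118 0.0495 0.2231] [[-0.746, -0.001, 0.666], [-0.666, -0.0, -0.746], [0.001, -1.0, -0.001]] [ 0.3 -0.2  0.1] 0.6862261316040553
```

View pics/w4.png

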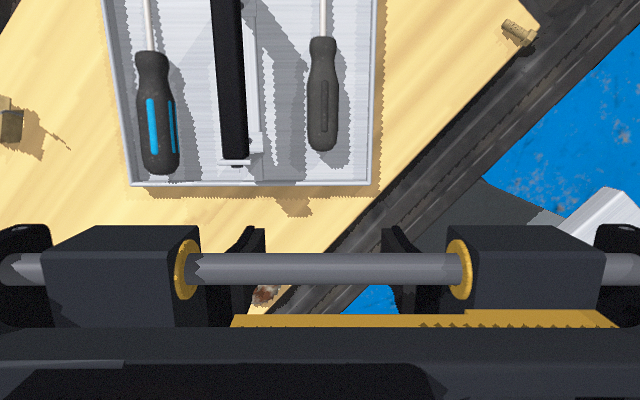

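The short driver lies in the right lane: butt (323,151), handle neck (322,40), handle the same way as the long driver's (butt (162,174)). Near rim corners are at (129,185) and (371,185), and the bar's near end is at row 160, columns 221 to 250.

```bash
python3 - <<'E'
from h import *
f=np.load('w4.npz'); W=cloud(f['d'],f); s=bot.read_state(); R=np.array(s['tcp_rot']); pos=np.array(s['position'])
c=plane([(129,185),(371,185)],.052,f); print('corners',c,np.linalg.norm(c[1]-c[0]))
x=(c[0]-c[1])/np.linalg.norm(c[0]-c[1]); y=np.array([-x[1],x[0],0]); print('yaw',np.degrees(np.arctan2(x[1],x[0])))
cen=c.mean(0)-.098*y; print('centre',cen); F=np.c_[x,y]
z=W[...,2];v,u=np.mgrid[:400,:640]
m=(abs(z-.107)<.006)&(u>200)&(u<262)&(v<172); q=(W[m]-cen)@F; print('bar',m.sum(),q.min(0),q.max(0),np.median(q,0),np.median(z[m]))
P=lambda px,h:((plane([px],h,f)[0]-cen)@F).round(4)
print('short butt',P((323,151),.052),'neck',P((322,37),.054),'long butt',P((162,174),.053),'neck',P((152,50),.055))
xm=np.median(q,0)[0]; tgt=cen+xm*x+.008*y; d=tgt-pos; print('target',tgt,'move/4cm',R.T@d/.04)
E
```

```text
corners [[0.54815567 0.17329018 0.052     ]
 [0.37654268 0.02025287 0.052     ]] 0.2299378973596508
yaw 41.72524853595284
centre [0.52757399 0.02362972 0.052     ]
bar 4250 [-0.01333571 -0.04485725] [0.01314249 0.07233698] [-0.00095936  0.00847914] 0.10683733258174818
short butt [-0.0693  0.0657] neck [-0.0684 -0.031 ] long butt [0.082  0.0872] neck [ 0.0763 -0.0204]
target [0.5215335  0.02896197 0.052     ] move/4cm [-1.69613397  4.27439003  2.17292138]
```

The tray didn't move, and the short driver sits at x = -69 mm, y from -81 to +66 mm. The loaded balance point is about 10 mm to the handles' side, so I'll grip the bar there.

>>> drive_tool(commands=[{"dx":-0.7,"dy":0,"dz":0.8,"wx":0,"wy":0,"wz":0,"grip":60},{"dx":-0.7,"dy":0,"dz":0.8,"wx":0,"wy":0,"wz":0,"grip":60},{"dx":-0.3,"dy":0,"dz":0.52,"wx":0,"wy":0,"wz":0,"grip":60},{"dx":0,"dy":0.6,"dz":0,"wx":0,"wy":0,"wz":0,"grip":60},{"dx":0,"dy":0.8,"dz":0,"wx":0,"wy":0,"wz":0,"grip":60},{"dx":0,"dy":0.8,"dz":0,"wx":0,"wy":0,"wz":0,"grip":60},{"dx":0,"dy":0.6,"dz":0,"wx":0,"wy":0,"wz":0,"grip":60},{"dx":0,"dy":0.3,"dz":0,"wx":0,"wy":0,"wz":0,"grip":60}])

```text
time_s: 12.92
position: [0.5202, 0.0297, 0.0968]
tcp_rot: [[-0.748, -0.003, 0.664], [-0.664, 0.0, -0.748], [0.002, -1.0, -0.002]]
force: [-0.4, -0.1, -0.0]
opening: 0.688
```

>>> drive_tool(commands=[{"dx":0,"dy":0,"dz":0,"wx":0,"wy":0,"wz":0,"grip":30},{"dx":0,"dy":0,"dz":0,"wx":0,"wy":0,"wz":0,"grip":24},{"dx":0,"dy":0,"dz":0,"wx":0,"wy":0,"wz":0,"grip":20},{"dx":0,"dy":0,"dz":0,"wx":0,"wy":0,"wz":0,"grip":0},{"dx":0,"dy":0,"dz":0,"wx":0,"wy":0,"wz":0,"grip":0},{"dx":0,"dy":0,"dz":0,"wx":0,"wy":0,"wz":0,"grip":0}])

```text
time_s: 13.68
position: [0.5207, 0.0306, 0.0999]
tcp_rot: [[-0.747, 0.001, 0.665], [-0.665, -0.0, -0.747], [-0.001, -1.0, 0.001]]
force: [0.2, -0.0, 3.6]
opening: 0.202
```

Gripped at 17.6 mm. Start the lift gently and check.

>>> drive_tool(commands=[{"dx":0,"dy":-0.05,"dz":0,"wx":0,"wy":0,"wz":0,"grip":0},{"dx":0,"dy":-0.1,"dz":0,"wx":0,"wy":0,"wz":0,"grip":0},{"dx":0,"dy":-0.15,"dz":0,"wx":0,"wy":0,"wz":0,"grip":0},{"dx":0,"dy":-0.15,"dz":0,"wx":0,"wy":0,"wz":0,"grip":0},{"dx":0,"dy":-0.1,"dz":0,"wx":0,"wy":0,"wz":0,"grip":0},{"dx":0,"dy":-0.05,"dz":0,"wx":0,"wy":0,"wz":0,"grip":0},{"dx":0,"dy":0,"dz":0,"wx":0,"wy":0,"wz":0,"grip":0},{"dx":0,"dy":0,"dz":0,"wx":0,"wy":0,"wz":0,"grip":0}])

```text
time_s: 14.68
position: [0.5202, 0.0305, 0.1232]
tcp_rot: [[-0.747, -0.0, 0.664], [-0.664, 0.0, -0.747], [0.0, -1.0, -0.0]]
force: [-0.0, 0.3, -5.4]
opening: 0.205
```

```bash
cat > tilt.py <<'E'
from h import *
import sys
n=sys.argv[1]; s=bot.read_state(); print(s['time_s'],np.round(s['position'],4),np.round(s['force'],2),np.round(s['moment'],3),s['opening'],np.abs(s['qvel']).max())
R=np.array(s['tcp_rot']); pos=np.array(s['position'])
x=-R[:,0]; y=-R[:,2]; F=np.c_[x,y]; o=pos-.010*y
for cam in ('wrist','top'):
    c=imaging.get_calibration(cam); p,d=imaging.capture(cam); W=cloud(d,c); cv2.imwrite(f'pics/{cam}_{n}.png',p[:,:,::-1])
    q=(W-o)@F; z=W[...,2]
    lo,hi=pos[2]-.100+.037-.012,pos[2]-.100+.037+.012   # floor band
    m=(z>lo)&(z<hi)&(abs(q[...,0])<.105)&(abs(q[...,0])>.02)&(abs(q[...,1])<.09)&(p.min(-1)>110)
    A=np.c_[q[m],np.ones(m.sum())]; k,_,_,_=np.linalg.lstsq(A,z[m],rcond=None)
    r=z[m]-A@k; g=abs(r)<.003; k=np.linalg.lstsq(A[g],z[m][g],rcond=None)[0]
    print(cam,m.sum(),'floor tilt deg about (x-slope,y-slope)',np.degrees(k[:2]).round(2),'floor z',k[2].round(4),'underside clear',(k[2]-.003-.037).round(4))
E
python3 tilt.py a
```

```text
14.675 [0.5202 0.0305 0.1232] [-0.03  0.33 -5.36] [ 0.031  0.049 -0.033] 0.2051872181296669 0.12061336188001927
wrist 42972 floor tilt deg about (x-slope,y-slope) [-0.03 -0.  ] floor z 0.0633 underside clear 0.0233
top 614 floor tilt deg about (x-slope,y-slope) [-0.3   0.01] floor z 0.0628 underside clear 0.0228
```

It's level within 0.3° by both cameras and 23 mm clear. Lift 97 mm more.

>>> drive_tool(commands=[{"dx":0,"dy":-0.1,"dz":0,"wx":0,"wy":0,"wz":0,"grip":0},{"dx":0,"dy":-0.2,"dz":0,"wx":0,"wy":0,"wz":0,"grip":0},{"dx":0,"dy":-0.3,"dz":0,"wx":0,"wy":0,"wz":0,"grip":0},{"dx":0,"dy":-0.3,"dz":0,"wx":0,"wy":0,"wz":0,"grip":0},{"dx":0,"dy":-0.3,"dz":0,"wx":0,"wy":0,"wz":0,"grip":0},{"dx":0,"dy":-0.3,"dz":0,"wx":0,"wy":0,"wz":0,"grip":0},{"dx":0,"dy":-0.3,"dz":0,"wx":0,"wy":0,"wz":0,"grip":0},{"dx":0,"dy":-0.3,"dz":0,"wx":0,"wy":0,"wz":0,"grip":0}])

```text
time_s: 15.78
position: [0.5202, 0.0305, 0.2082]
tcp_rot: [[-0.747, -0.0, 0.664], [-0.664, 0.0, -0.747], [0.0, -1.0, -0.0]]
force: [-0.2, -0.1, -5.4]
opening: 0.204
```

>>> drive_tool(commands=[{"dx":0,"dy":-0.2,"dz":0,"wx":0,"wy":0,"wz":0,"grip":0},{"dx":0,"dy":-0.1,"dz":0,"wx":0,"wy":0,"wz":0,"grip":0},{"dx":0,"dy":-0.03,"dz":0,"wx":0,"wy":0,"wz":0,"grip":0},{"dx":0,"dy":0,"dz":0,"wx":0,"wy":0,"wz":0,"grip":0},{"dx":0,"dy":0,"dz":0,"wx":0,"wy":0,"wz":0,"grip":0},{"dx":0,"dy":0,"dz":0,"wx":0,"wy":0,"wz":0,"grip":0},{"dx":0,"dy":0,"dz":0,"wx":0,"wy":0,"wz":0,"grip":0}])

```text
time_s: 16.65
position: [0.5203, 0.0305, 0.2204]
tcp_rot: [[-0.747, -0.0, 0.664], [-0.664, 0.0, -0.747], [0.0, -1.0, -0.0]]
force: [1.3, -0.3, -4.1]
opening: 0.208
```

```bash
python3 tilt.py b; python3 - <<'E'
import cv2,numpy as np
from rig import imaging
p,_=imaging.capture('scene'); a=cv2.resize(p[90:290,180:420,::-1],None,fx=2,fy=2); w=cv2.imread('pics/wrist_b.png')[:240]
w=cv2.resize(w,(480,180)); cv2.imwrite('pics/final.png',np.vstack([a,w]))
E
```

```text
16.65 [0.5203 0.0305 0.2204] [ 1.32 -0.26 -4.07] [ 0.105  0.021 -0.008] 0.208036690702083 0.07930249454400966
wrist 43794 floor tilt deg about (x-slope,y-slope) [-0.02 -0.01] floor z 0.1605 underside clear 0.1205
top 989 floor tilt deg about (x-slope,y-slope) [-0.04 -0.2 ] floor z 0.1601 underside clear 0.1201
```

View pics/final.png

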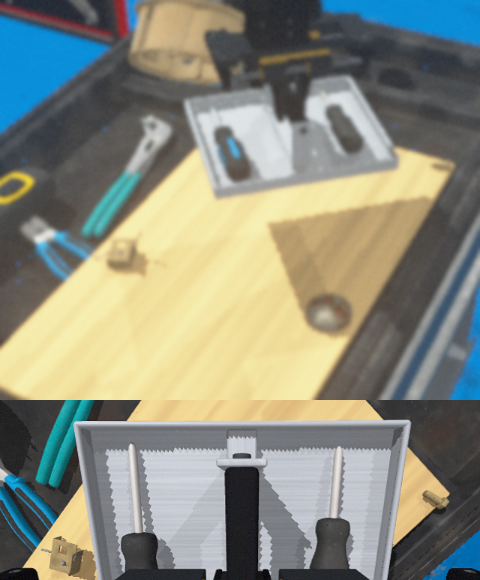

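The carrier hangs level in the gripper, with the long driver in its left lane at (135,500) and the short one in its right lane at (335,500). The bracket, cap and bolt are where they were. Handing in.

```bash
python3 -c "
from rig import workorder; print(workorder.hand_in())"
```

```text
the job is handed in; nothing more can be done
None
```

The short screwdriver is lying in the empty side of the carrier, and the arm is holding the carrier still, 12 cm above the board. I handed the job in at about 17 s of the 51 s allowed.

- **Screwdriver:** I lowered it into the lane until the force showed about 4 N of contact with the floor, then let it go. Its handle points the same way as the long screwdriver's. The picture taken after release showed it lying flat, and the tray had not moved.
- **Carrier:** I gripped the bar about 10 mm towards the handles, near the loaded balance point, and lifted it. The last checks put the underside 120 mm clear of the board. The wrist camera and the top camera both showed it level, within 0.2°. The gripper opening was 18 mm, which matches the bar, and both screwdrivers were in their lanes.
- **Other things on the board:** in the final pictures the bracket, cap and bolt looked to be where they started. I checked that by eye and did not measure it.

**Errors and disagreements:** my first move calls were refused because they left out some keys, and nothing moved. The last downward force reading was 4.1 N, against a steady 5.4 N during the lift. The opening, tilt and height showed no slipping, so I took that as sensor noise.

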